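# Put the workshop card away and shut the card reader

## Robot

A 6-joint arm with a two-finger parallel gripper is mounted at the origin on the work surface. World frame = base frame: x ahead of the robot, y to its left, z up, the work surface at z = 0. Lengths are in m, angles in rad, forces in N, time in s.
With the tool pointing down it reaches from about 0.325 to 0.775 m from the base axis. Payload 9.3 kg.
Tool frame: the origin (TCP) lies between the finger pads; the fingertips stand 14 mm ahead of it and the grasp point (between the pads) lies 5 mm behind it; z points along the fingers, y is the line along which they close (so a half turn about z gives the same grasp; the last joint's range is limited). The gripper opens to 85 mm and grips with 20 to 120 N. Pads are 22 mm wide; open, the fingers measure 114 mm over their backs; the gripper's body (76 mm by 85 mm) begins 54 mm behind the grasp point. The pads swing forward as they close: fully open they stand 13 mm farther back than shut.
Start: joints at [1.025, 0.259, 0.021, 1.334, 0, 1.418], TCP at [0.211, 0.508, 0.245] pointing down, gripper open.
Joint ranges: [-3.04, 3.04], [-0.91, 1.82], [-1.04, 1.36], [-1.92, 1.95], [-1.52, 1.45], [-3.14, 3.14]. Speed limits (rad/s): [2.22, 2.22, 2.79, 3.14, 3.14, 3.14].

## Interface

Orientations are given as a unit quaternion [x, y, z, w].
In Python, from cell import robot gives the robot as it stands. The module is installed in compiled form; this text tells all that it offers.
- The arm moves only by the tool servo_tool, never from a script. Its argument "steps" is a list of rows, each a list of 3 entries, a list of its own where there are three numbers: the shift along the tool's x, y, z in mm, then the turn about the tool's z in rad, then the finger opening in mm, from 0 to 85.4. A call has 1 to 20 rows; each row shifts and turns the commanded pose from where the row before left it, along the tool's axes as they then stand; what a row does not reach is not made up. A row lasts 1/10 s, in which the tool goes at most 50 mm and 8.59 degrees, less where a joint would pass 70% of its speed; a pose out of reach is approached as far as the arm can. A call with a gripper value outside its range is refused whole. The fingers move at their own pace and stop on an object; the grip force is fixed at half the most. Time passes only in rows, so rows that do not move let the fingers close. It gives the time, the measured TCP pose, the force, the opening and the grip force at its end, in the units of the state.
- robot.sense(): the state, without advancing time (a new reading comes with each control period).
- robot.capture(name): name is "scene" or "top" or "wrist"; returns the picture (400x640x3 uint8, blue, green, red); there is no depth.
- robot.calibration(name): a dict with "mtx" (3x3 intrinsics, pixels), "k1" (the pictures are not rectified: a ray, as slopes to the right and down, at radius r is drawn at 1 + k1 r^2 times it, then the intrinsics apply), "extrinsics" (4x4, takes a point from camera to world coordinates). Camera axes: x right, y down, z forward; pixel columns grow to the right and rows downward; lengths in m; the calibration is good to about 2 mm. A picture is of the moment at which its call begins: read the wrist's pose just before it. calibration takes no time and is no camera call; for the wrist camera it gives the pose at the moment of the call.
- robot.hand_in(): hands the job in; it is judged then, once.
The state is a dict: "clock": time; "joints": joint angles; "joint_vel": joint speeds; "effort": joint torques, N m; "tool_pos": TCP position; "tool_rot": TCP orientation; "force": force on the tool from outside, world axes, zero at the start; "moment": the same for the moment, N m; "width": opening from 0.0 (shut) to 1.0 (fully open); "grip_force": force on a finger pad.
Only numpy, scipy, OpenCV 4.12 (cv2) and the standard library are available. Lean on these libraries where they do the work, as an engineer would, in place of code of your own. Each camera call takes 0.05 s, during which the arm holds its last target. There are 200 camera calls.

## Task

Take the silver card carrier that stands in the grey card reader and slide it edgewise down into the free slot of the slotted aluminium stand, holding it until it is at the bottom rather than dropping it in. Then swing the reader's hinged cap over and press it fully shut. Leave the other two cards and the things lying about where they are, and do not close the cap before the card is put away.

Things in the scene. Friction and masses are not known exactly. Their poses are not given: they have to be found in the camera images.
- card: flat silver card carrier, a rigid plate 90 wide (own x) x 8 thick (own y) x 110 mm tall (own z), about 120 g, origin at the centre of its bottom edge; the one to put away. It starts upright in the reader's slot, 35 mm deep, with 75 mm standing proud. Either way round is fine.
- card_b: flat silver card carrier, a rigid plate 90 wide (own x) x 8 thick (own y) x 110 mm tall (own z), about 120 g, origin at the centre of its bottom edge; a second card, already in the stand; leave alone
- card_c: flat silver card carrier, a rigid plate 90 wide (own x) x 8 thick (own y) x 110 mm tall (own z), about 120 g, origin at the centre of its bottom edge; a third card, already in the stand; leave alone
- stand: fixed slotted aluminium block, 120 (x) x 172 (y) x 45 mm high; origin at the centre of its underside, z up. Three slots, each 94 long (along x) x 12 wide (along y) x 35 mm deep, centred at y = -64, 0 and +64 mm; mouths chamfered 2 mm. Two hold cards standing 75 mm proud; one, drawn at random, is free.
- free_slot (a point): centre of the floor of the stand's free slot, 10 mm above the bench and 35 mm below the stand's top; x along the slot, z up. A dark rubber pad lies there.
- reader: fixed grey box-shaped card reader, 150 (x) x 160 (y) x 70 mm high; origin at the centre of its underside, z up. In the middle of its top is a slot 94 (along x) x 12 (along y) x 35 mm deep.
- cap (a joint): angle of the reader's hinged cap: 0 = shut, flat on the reader's top over the slot; grows as it opens up and over towards the reader's +y side, 2.45 = stop. Starts wide open (2.0 to 2.4). A stiff hinge: it stays where it is left. The cap is a plate 116 long (along the hinge), 6 mm thick, reaching from the hinge 80 mm across, with a 40 mm wide thumb lip to 89 mm.
- cap_hinge (a point): middle of the cap's hinge line, on the reader at y = +58 mm, 73 mm above the bench; the hinge line runs along the reader's x
- cap_edge (a point): middle of the cap's free edge (end of the thumb lip), moves with the cap; when shut it lies 89 mm from the hinge towards the reader's -y side, 75 mm above the bench
- wrench: chrome socket wrench, 200 long, 28 mm thick, lying; origin under its middle, x along it; a bystander, leave alone
- lamp: green glass indicator lamp in a round steel base, 48 mm diameter, 80 mm tall, standing; origin at the centre of its underside; a bystander, leave alone
- flange: square steel sender flange, 80 x 80 x 10 mm with holes, lying flat; origin at the centre of its underside; a bystander, leave alone
- driver: screwdriver, 190 mm long, lying, x along it; a bystander, leave alone
- mug: white mug, 80 mm diameter, 90 tall; origin at the centre of its underside; a bystander, leave alone
- tray: dark steel open tray, 120 x 160 x 40 mm; origin at the centre of its underside; a bystander, leave alone
Mind the look-alikes: they are no part of the job. What is shaped like the reader but green is not meant. Leave any orange or yellow look-alike of the card alone.

How it is judged:
By the outcome, as a careful person would: the job done as asked, in the order asked, and still so for the second after the job is handed in, with the robot touching nothing.
It also fails if it takes over 64 s, if anything falls off the work surface, if the arm or the gripper's body presses on something with over 40 N, if the wrist force passes 120 N, or if a joint passes its speed limit or range.

## Working session

There is one attempt and no reset: what is moved stays moved. The work goes in short steps, Python scripts to look and compute and a tool call to move; the robot and the scene stay as the last step left them, time stands still between calls to the robot, and variables do not carry over. Pictures are saved under pics/ and viewed, at most 10 in all, crops included, and the job is handed in when it is done.

Besides the shell and the picture viewer there is one more tool, called as name(argument=value, ...) on one line, values as JSON. servo_tool: Moves the arm, as the interface text tells. Its arguments: {"type":"object","properties":{"steps":{"type":"array","items":{"type":"array"}}},"required":["steps"]}

```bash
mkdir -p pics
cat > h.py <<'E'
import numpy as np, cv2
from cell import robot
def snap(cam,fn):
    im=robot.capture(cam); cv2.imwrite('pics/'+fn,im); return im
def ray(cam,uv,T=None):
    c=robot.calibration(cam); K=np.array(c['mtx']); E=np.array(c['extrinsics']) if T is None else T
    d=np.linalg.solve(K,[uv[0],uv[1],1.])[:2]; r=d.copy()
    for _ in range(30): r=d/(1+c['k1']*(r@r))
    return E[:3,3],E[:3,:3]@np.r_[r,1]
def at_z(cam,uv,z,T=None):
    o,d=ray(cam,uv,T); return o+d*(z-o[2])/d[2]
def proj(cam,P):
    c=robot.calibration(cam);K=np.array(c['mtx']);E=np.array(c['extrinsics'])
    p=(np.atleast_2d(P)-E[:3,3])@E[:3,:3]; s=p[:,:2]/p[:,2:]
    s=s*(1+c['k1']*(s**2).sum(1,keepdims=True)); return s@K[:2,:2].T+K[:2,2]
E
python3 - <<'E'
from h import *
a=snap('scene','scene.png');b=snap('top','top.png')
for c in('scene','top'): print(np.round(robot.calibration(c)['extrinsics'],3).tolist())
print(robot.sense())
E
```

```text
[[0.418, 0.626, -0.658, 1.418], [0.908, -0.278, 0.313, -0.442], [0.013, -0.729, -0.685, 1.031], [0.0, 0.0, 0.0, 1.0]]
[[0.058, -0.977, 0.204, 0.25], [-0.998, -0.058, 0.006, 0.013], [0.006, -0.204, -0.979, 1.341], [0.0, 0.0, 0.0, 1.0]]
{'clock': 0.1, 'joints': array([1.02540655e+00, 2.59150550e-01, 2.08453318e-02, 1.33370659e+00,
       6.71837273e-06, 1.41819997e+00]), 'joint_vel': array([ 3.41151130e-04, -4.21857243e-04,  2.51555485e-03,  1.93233973e-03,
        2.33334902e-05, -4.97539735e-04]), 'effort': array([ 4.80455972e-03, -5.56694806e+01,  3.45068836e+01,  1.16987541e-02,
       -1.24282983e-04,  8.51059383e-06]), 'tool_pos': array([0.21040285, 0.50791304, 0.24472167]), 'tool_rot': array([ 1.95136552e-01,  9.80775895e-01, -5.69955562e-04, -2.10974557e-04]), 'force': array([-0.50975868, -0.71771172,  0.24833596]), 'moment': array([-0.01979608,  0.03650128,  0.03498442]), 'grip_force': 0.0, 'width': 0.9994981198544548}
```

View pics/scene.png

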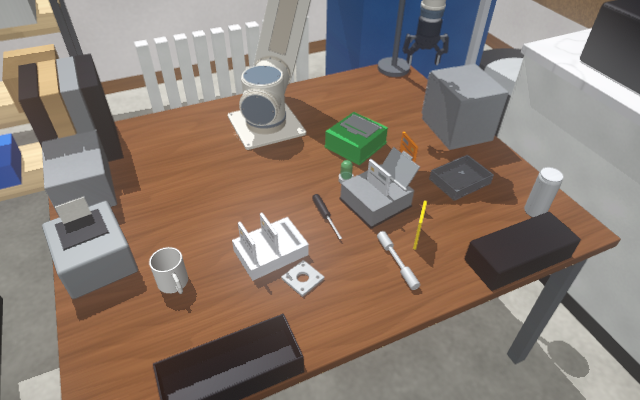

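View pics/top.png

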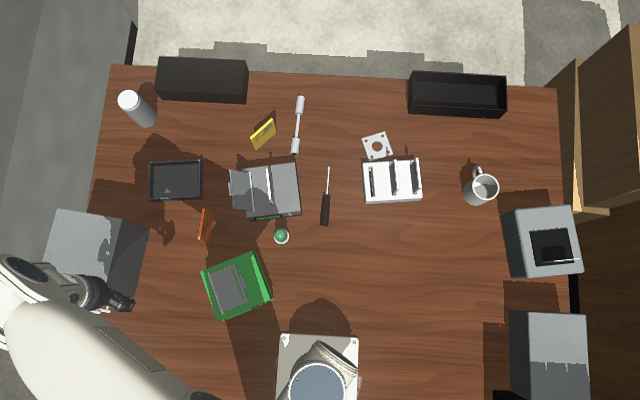

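The two views agree. The grey reader with the silver card is at top (270,190), scene (378,195). The stand is at top (392,180), with its free slot apparently the left one in the top view, scene (290,232).

Candidates for the card:
- Silver plate in the grey reader, top (267,185): chosen.
- Two stand cards, top (394,178) and (416,178).
- Orange plate, top (205,225).
- Yellow plate, top (263,133).
- Plate in the far grey box, top (550,245).

The green box at top (237,287) is the reader's look-alike.

Run:
```python
from h import *
a=cv2.imread('pics/top.png');b=cv2.imread('pics/scene.png')
L=cv2.INTER_CUBIC
c1=cv2.resize(a[150:225,220:310],(396,330),interpolation=L)   #4.4
c2=cv2.resize(a[150:225,350:440],(396,330),interpolation=L)
d1=cv2.resize(b[130:225,335:425],(256,270),interpolation=L)
d2=cv2.resize(b[205:300,225:315],(256,270),interpolation=L)
out=np.zeros((600,792,3),np.uint8); out[:330,:396]=c1; out[:330,396:]=c2; out[330:,:256]=d1; out[330:,396:652]=d2
cv2.imwrite('pics/crop.png',out)
```

```text
(no output)
```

View pics/crop.png

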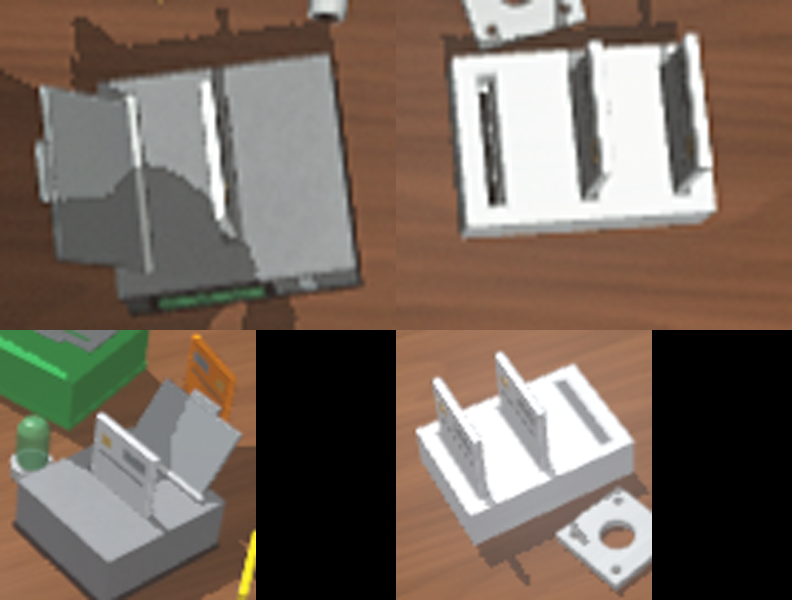

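The crop confirms the choice: the silver card with chip markings stands in the grey reader, with the cap open beyond it. The free stand slot is the leftmost in the top view, crop (490,140), which is the +y one. Next I fit the poses.

```bash
cat > fit.py <<'E'
from h import *
from scipy.optimize import least_squares
T1=lambda p:(220+p[0]/4.4,150+p[1]/4.4); T2=lambda p:(350+(p[0]-396)/4.4,150+p[1]/4.4)
S1=lambda p:(335+p[0]/2.844,130+(p[1]-330)/2.844); S2=lambda p:(225+(p[0]-396)/2.844,205+(p[1]-330)/2.844)
def fit(obs,name):
    def f(q):
        c,s=np.cos(q[2]),np.sin(q[2]); r=[]
        for cam,P,uv in obs:
            W=[q[0]+c*P[0]-s*P[1],q[1]+s*P[0]+c*P[1],P[2]]; r+=list(proj(cam,W)[0]-uv)
        return r
    s=least_squares(f,[.5,0,0],loss='soft_l1'); print(name,np.round(s.x,4),np.round(f(s.x),1).tolist()); return s.x
x,y,z=.075,.08,.07
fit([('top',(x,y,z),T1((100,82))),('top',(x,-y,z),T1((330,55))),('top',(-x,-y,z),T1((354,270))),('top',(-x,y,z),T1((118,298))),
 ('scene',(-x,-y,z),S1((18,490))),('scene',(x,-y,z),S1((112,572))),('scene',(x,y,z),S1((222,508)))],'reader')
x,y,z=.06,.086,.045
fit([('top',(x,y,z),T2((452,57))),('top',(-x,y,z),T2((467,235))),('top',(-x,-y,z),T2((715,210))),
 ('scene',(-x,-y,z),S2((418,435))),('scene',(x,-y,z),S2((478,512))),('scene',(x,y,z),S2((634,438))),('scene',(-x,y,z),S2((575,365)))],'stand')
for p in((207,82),(221,230)): print('card top edge',at_z('top',T1(p),.145).round(4))
for p in((97,415),(155,488)): print('card scene',at_z('scene',S1(p),.145).round(4))
for p in((487,85),(497,203)): print('slot',at_z('top',T2(p),.045).round(4))
from scipy.spatial.transform import Rotation as R
s=robot.sense(); print(R.from_quat(s['tool_rot']).as_matrix().round(3).tolist()); c=robot.calibration('wrist')['extrinsics']; print(np.round(c,3).tolist())
E
python3 fit.py
```

```text
reader [0.5316 0.1657 0.1872] [-0.5, -0.4, -0.1, -0.8, 0.5, -1.2, 0.1, -0.7, -0.7, -3.5, -1.9, -3.3, 0.6, -2.5]
stand [ 0.587  -0.196   0.1466] [-1.3, 0.6, -0.4, -1.8, -0.6, -1.0, -0.5, -1.4, -1.4, 1.2, 0.3, 0.0, -1.1, -1.0]
card top edge [0.5733 0.1733 0.145 ]
card top edge [0.4769 0.1565 0.145 ]
card scene [0.4898 0.1551 0.145 ]
card scene [0.6119 0.1523 0.145 ]
slot [ 0.617  -0.1313  0.045 ]
slot [ 0.5332 -0.141   0.045 ]
[[-0.924, 0.383, -0.001], [0.383, 0.924, -0.001], [0.0, -0.001, -1.0]]
[[0.383, 0.873, 0.303, 0.133], [0.924, -0.361, -0.128, 0.54], [-0.002, 0.328, -0.945, 0.374], [0.0, 0.0, 0.0, 1.0]]
```

servo_tool(steps=[[[0,0,0],-0.143,40],[[0,0,0],-0.143,40],[[0,0,0],-0.143,40],[[0,0,0],-0.143,40],[[-17.8,-28.1,-1],0,40],[[-17.8,-28.1,-1],0,40],[[-17.8,-28.1,-1],0,40],[[-17.8,-28.1,-1],0,40],[[-17.8,-28.1,-1],0,40],[[-17.8,-28.1,-1],0,40],[[-17.8,-28.1,-1],0,40],[[-17.8,-28.1,-1],0,40],[[-17.8,-28.1,-1],0,40],[[-17.8,-28.1,-1],0,40],[[-17.8,-28.1,-1],0,40],[[-17.8,-28.1,-1],0,40],[[-17.8,-28.1,-1],0,40],[[-17.8,-28.1,-1],0,40]])

```text
clock: 1.9
tool_pos: [0.5265, 0.1642, 0.259]
tool_rot: [-0.089, 0.996, 0.0, -0.0]
force: [0.5, 0.3, 0.6]
width: 0.468
grip_force: 0.0
```

Run:
```python
from h import *
import pickle
E=np.array(robot.calibration('wrist')['extrinsics']); s=robot.sense()
a=snap('wrist','w1.png'); pickle.dump((E,s),open('w1.pkl','wb'))
print(E.round(4).tolist(),s['tool_pos'],s['tool_rot'],s['joints'].round(2),s['clock'])
```

```text
[[-0.1776, 0.9298, 0.3224, 0.444], [0.9841, 0.1681, 0.0575, 0.1484], [-0.0007, 0.3275, -0.9448, 0.3883], [0.0, 0.0, 0.0, 1.0]] [0.52651461 0.16422864 0.25900725] [-8.94259746e-02  9.95993417e-01  5.93111957e-06 -3.29266357e-04] [ 0.15  0.26  0.06  1.37  0.   -0.03] 1.9
```

View pics/w1.png

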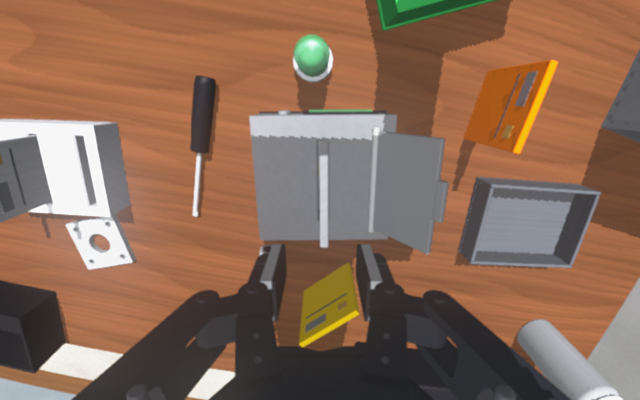

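The wrist view shows the card's top edge from (322,140) to (324,246), the reader top at (252,137)–(260,240), and the stand with its free slot at (85,170).

Run:
```python
from h import *
import pickle
E,s=pickle.load(open('w1.pkl','rb'))
im=cv2.imread('pics/w1.png')
g=im.mean(2)
for r in range(150,245,15): 
    seg=g[r,312:336]; w=np.where(seg>170)[0]; print(r,312+w.min() if len(w) else None,312+w.max() if len(w) else None)
    
o=np.zeros((600,800,3),np.uint8)
o[:,:400]=cv2.resize(im[130:260,300:386],(400,600),interpolation=cv2.INTER_CUBIC)[:600]
o[:,400:]=cv2.resize(im[110:225,60:137],(400,600),interpolation=cv2.INTER_CUBIC)
cv2.imwrite('pics/w1c.png',o)
for p in((321.5,141),(324,246)): print(at_z('wrist',p,.145,E).round(4))
for p in((252,137),(260,240)): print('readercorner',at_z('wrist',p,.07,E).round(4))
for p in((77,137),(90,203)): print('slot',at_z('wrist',p,.045,E).round(4))
```

```text
150 None None
165 320 327
180 320 327
195 320 327
210 320 327
225 320 327
240 320 327
[0.4761 0.1547 0.145 ]
[0.5743 0.175  0.145 ]
readercorner [0.4952 0.0799 0.07  ]
readercorner [0.6206 0.1026 0.07  ]
slot [ 0.5356 -0.1425  0.045 ]
slot [ 0.6224 -0.1328  0.045 ]
```

View pics/w1c.png

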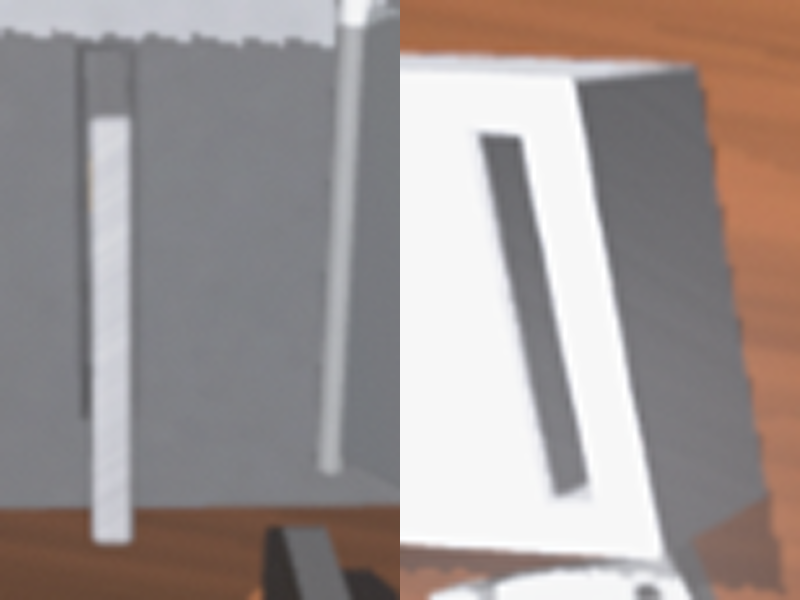

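Run:
```python
from h import *
import pickle
E,s=pickle.load(open('w1.pkl','rb'))
def rep(n,p,q,z):
    A=at_z('wrist',p,z,E);B=at_z('wrist',q,z,E);d=B-A;print(n,((A+B)/2).round(4),'len',np.hypot(*d[:2]).round(4),'yaw',np.arctan2(d[1],d[0]).round(4))
rep('card',(323.9,155.6),(324.1,247.5),.145)
rep('reader -y edge',(250,114),(260,240),.07)
rep('slot',(79.25,135.9),(92.9,204.1),.0435)
rep('stand +y edge',(60+175*.1925,110+75*.1917),(60+262*.1925,110+556*.1917),.045)
from scipy.spatial.transform import Rotation as R
M=R.from_quat(s['tool_rot']).as_matrix(); print(np.arctan2(-M[0,1],M[1,1]))
```

```text
card [0.532  0.1672 0.145 ] len 0.0894 yaw 0.1845
reader -y edge [0.5458 0.0889 0.07  ] len 0.1522 yaw 0.1813
slot [ 0.5791 -0.1354  0.0435] len 0.0905 yaw 0.1178
stand +y edge [ 0.5769 -0.1126  0.045 ] len 0.1216 yaw 0.1154
0.1790911777863026
```

servo_tool(steps=[[[-5.9,2,0],-0.005,40],[[0,0,15],0,40],[[0,0,20],0,40],[[0,0,20],0,40],[[0,0,20],0,40],[[0,0,20],0,40],[[0,0,20],0,40],[[0,0,14],0,40],[[0,0,10],0,40],[[0,0,0],0,40],[[0,0,0],0,20],[[0,0,0],0,4],[[0,0,0],0,4],[[0,0,0],0,4],[[0,0,0],0,4],[[0,0,0],0,4]])

```text
clock: 3.55
tool_pos: [0.5318, 0.1685, 0.1212]
tool_rot: [-0.092, 0.996, 0.0, 0.001]
force: [-0.1, 0.3, 6.0]
width: 0.088
grip_force: 59.4
```

servo_tool(steps=[[[0,0,-5],0,4],[[0,0,-10],0,4],[[0,0,-15],0,4],[[0,0,-20],0,4],[[0,0,-20],0,4],[[0,0,-20],0,4],[[0,0,-10],0,4],[[0,0,0],0.066,4],[[-1.2,-20.3,0],0,4],[[-1,-27,0],0,4],[[-1,-30,0],0,4],[[-1,-30,0],0,4],[[-1,-30,0],0,4],[[-1,-30,0],0,4],[[-1,-30,0],0,4],[[-1,-30,0],0,4],[[-1,-30,0],0,4],[[-1,-25,0],0,4],[[-1,-15,0],0,4],[[-1,-10,0],0,4]])

```text
clock: 5.55
tool_pos: [0.5797, -0.1362, 0.22]
tool_rot: [-0.059, 0.998, 0.0, -0.0]
force: [0.2, 1.0, -1.5]
width: 0.088
grip_force: 58.5
```

Run:
```python
from h import *
import pickle
E=np.array(robot.calibration('wrist')['extrinsics']); s=robot.sense()
a=snap('wrist','w2.png'); pickle.dump((E,s),open('w2.pkl','wb'))
b=snap('scene','s2.png')
o=np.zeros((560,740,3),np.uint8); o[:400,:640]=a
o[400:560,:213]=cv2.resize(b[150:270,210:370],(213,160)); cv2.imwrite('pics/v2.png',o)
print(s['tool_pos'],s['force'],s['moment'],s['width'])
```

```text
[ 0.57966699 -0.13622443  0.22002522] [ 0.22962665  0.97985383 -1.5258915 ] [0.03736146 0.05829311 0.03075728] 0.0879626312623692
```

View pics/v2.png

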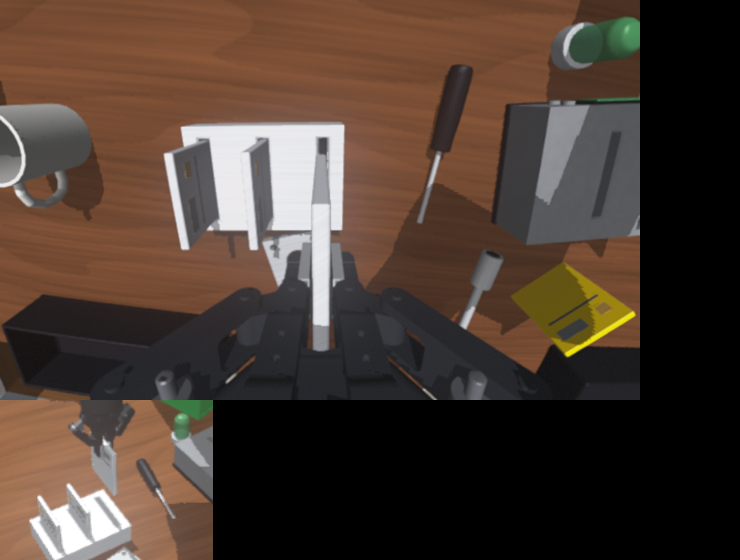

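The card is held square, edge-on at columns 312–330, over the slot seen at (322,145). I'll measure the residual offset.

Run:
```python
from h import *
import pickle
E,s=pickle.load(open('w2.pkl','rb')); g=cv2.imread('pics/w2.png').mean(2)
for r in (132,138,142,146,150): print(r,g[r,308:348].astype(int).tolist())
print('col322',g[118:160,322].astype(int).tolist())
for r in (180,225): print(r,g[r,330:350].astype(int).tolist())
for r in (215,300): print(r,g[r,304:338].astype(int).tolist())
print('bot',g[222:240,280].astype(int).tolist(),g[222:240,338].astype(int).tolist(), 'cardtop',g[190:212,321].astype(int).tolist())
```

```text
132 [234, 234, 234, 234, 234, 234, 233, 233, 233, 233, 233, 233, 233, 232, 233, 233, 233, 233, 233, 232, 232, 232, 232, 232, 232, 232, 232, 232, 232, 232, 232, 232, 232, 232, 230, 209, 139, 97, 93, 94]
138 [233, 233, 233, 233, 233, 233, 231, 215, 186, 159, 134, 112, 103, 100, 91, 84, 87, 89, 103, 139, 167, 203, 223, 230, 233, 233, 233, 233, 233, 233, 233, 233, 232, 233, 231, 210, 141, 98, 94, 94]
142 [233, 233, 233, 233, 233, 233, 230, 214, 187, 156, 120, 89, 75, 73, 74, 74, 73, 72, 90, 130, 162, 200, 221, 229, 231, 231, 231, 231, 231, 231, 231, 231, 230, 231, 229, 205, 142, 105, 101, 101]
146 [234, 234, 234, 234, 234, 234, 233, 220, 191, 149, 115, 89, 77, 75, 76, 74, 75, 74, 90, 132, 163, 203, 223, 231, 233, 233, 233, 233, 233, 233, 233, 233, 233, 234, 230, 192, 131, 103, 101, 102]
150 [233, 233, 233, 233, 233, 233, 231, 220, 190, 149, 115, 89, 78, 76, 76, 77, 76, 74, 92, 131, 162, 199, 222, 229, 231, 231, 231, 231, 230, 231, 231, 231, 231, 232, 228, 190, 132, 104, 104, 103]
col322 [92, 93, 92, 109, 142, 155, 170, 215, 230, 233, 233, 232, 232, 232, 233, 234, 234, 231, 206, 145, 91, 
[... 214 characters left out ...]
 230, 231, 231, 230, 230, 231, 229, 213, 149, 103, 97, 98, 97, 97, 96, 96]
215 [231, 232, 232, 231, 232, 232, 227, 201, 211, 226, 233, 234, 233, 233, 232, 233, 234, 234, 234, 234, 234, 233, 233, 230, 219, 194, 181, 220, 231, 231, 231, 231, 231, 231]
300 [59, 58, 55, 53, 53, 59, 67, 74, 117, 190, 222, 229, 230, 231, 232, 232, 232, 232, 232, 231, 231, 230, 228, 219, 188, 124, 78, 69, 61, 56, 54, 55, 56, 58]
bot [233, 232, 233, 234, 233, 233, 235, 225, 150, 92, 86, 86, 90, 102, 125, 150, 185, 202] [229, 230, 230, 230, 231, 232, 233, 221, 135, 81, 81, 82, 82, 84, 94, 98, 99, 98] cardtop [161, 160, 161, 161, 161, 161, 162, 161, 161, 161, 160, 161, 162, 179, 216, 232, 234, 234, 234, 234, 234, 234]
```

Run:
```python
from h import *
import pickle
E,s=pickle.load(open('w2.pkl','rb'))
A=lambda u,v,z:at_z('wrist',(u,v),z,E)
e1,e2=A(344,132,.045),A(341.8,225,.045); d=e2-e1; yaw=np.arctan2(d[1],d[0]); print('stand yaw',yaw)
ux=np.array([np.cos(yaw),np.sin(yaw),0]); uy=np.array([-ux[1],ux[0],0]); t=s['tool_pos']
f=lambda P:(round(1000*(P-t)@ux,1),round(1000*(P-t)@uy,1))
print('edge->slot y',f(e1)[1]-22, f(e2)[1]-22,'direct slot',f(A(322.7,146,.044)))
print('rear edge+60 x',f(A(322,124.7,.045))[0]+60,'front-60',f(A(338,230,.045))[0]-60,'slot start+47',f(A(322,137.5,.0435))[0]+47)
c1,c2=A(320.6,215,.2438),A(320.6,300,.2438); print('card',f(c1),f(c2),'card yaw',np.arctan2(*(c2-c1)[[1,0]]))
c=A(321,203.8,.2438);print('card -x end+45',f(c)[0]+45)
from scipy.spatial.transform import Rotation as R
M=R.from_quat(s['tool_rot']).as_matrix(); print(np.arctan2(-M[0,1],M[1,1]))
```

```text
stand yaw 0.1190302965727606
edge->slot y 1.6000000000000014 1.6000000000000014 direct slot (np.float64(-37.6), np.float64(1.2))
rear edge+60 x 0.0 front-60 1.1000000000000014 slot start+47 0.3999999999999986
card (np.float64(-40.3), np.float64(-0.9)) (np.float64(1.3), np.float64(-1.0)) card yaw 0.11663142758351289
card -x end+45 -0.10000000000000142
0.11727661524347746
```

servo_tool(steps=[[[-0.5,2.2,0],0,4],[[0,0,15],0,4],[[0,0,20],0,4],[[0,0,20],0,4],[[0,0,15],0,4],[[0,0,7],0,4],[[0,0,4],0,4],[[0,0,4],0,4],[[0,0,3],0,4],[[0,0,3],0,4],[[0,0,3],0,4],[[0,0,0],0,4]])

```text
clock: 6.85
tool_pos: [0.5798, -0.133, 0.126]
tool_rot: [-0.059, 0.998, 0.0, -0.0]
force: [-0.9, 0.8, -2.1]
width: 0.085
grip_force: 58.6
```

servo_tool(steps=[[[0,0,4],0,4],[[0,0,5],0,4],[[0,0,5],0,4],[[0,0,5],0,4],[[0,0,4],0,4],[[0,0,3],0,4],[[0,0,1],0,4],[[0,0,0],0,4]])

```text
clock: 7.65
tool_pos: [0.5799, -0.133, 0.0992]
tool_rot: [-0.059, 0.998, 0.0, -0.0]
force: [0.1, 0.1, -0.7]
width: 0.087
grip_force: 58.6
```

servo_tool(steps=[[[0,0,1],0,4],[[0,0,1],0,4],[[0,0,0.7],0,4],[[0,0,0],0,4]])

```text
clock: 8.05
tool_pos: [0.5799, -0.133, 0.0965]
tool_rot: [-0.059, 0.998, 0.0, -0.0]
force: [0.4, 0.1, -1.1]
width: 0.084
grip_force: 58.6
```

servo_tool(steps=[[[0,0,0.5],0,4],[[0,0,0.5],0,4],[[0,0,0],0,4]])

```text
clock: 8.35
tool_pos: [0.58, -0.1331, 0.0962]
tool_rot: [-0.059, 0.998, -0.0, 0.0]
force: [-1.7, 0.3, 5.5]
width: 0.084
grip_force: 59.5
```

servo_tool(steps=[[[0,0,0],0,14],[[0,0,0],0,26],[[0,0,0],0,26],[[0,0,0],0,26],[[0,0,-10],0,26],[[0,0,-20],0,26],[[0,0,-30],0,26],[[0,0,-30],0,26],[[0,0,-30],0,26],[[0,0,-20],0,26]])

```text
clock: 9.35
tool_pos: [0.5802, -0.1331, 0.2387]
tool_rot: [-0.059, 0.998, -0.001, 0.001]
force: [-1.3, -0.5, -0.4]
width: 0.301
grip_force: 0.0
```

Run:
```python
from h import *
import pickle
E,s=pickle.load(open('w1.pkl','rb'))
yaw=.183; C=np.array([.5316,.1674,0]); Rz=np.array([[np.cos(yaw),-np.sin(yaw),0],[np.sin(yaw),np.cos(yaw),0],[0,0,1]])
# cap angle: intersect rays with circle of radius .089/.080 about hinge, min over theta
for uv,x,r in(((446,183),None,.089),((444,220),None,.089),((443,139),None,.080),((430,252),None,.080)):
    o,d=ray('wrist',uv,E); o2=Rz.T@(o-C); d2=Rz.T@d; best=[]
    for th in np.arange(1.8,2.46,.01):
        z=.073+r*np.sin(th); P=o2+d2*(z-o2[2])/d2[2]; best.append((abs(P[1]-(.058-r*np.cos(th))),th,P[0]))
    print(min(best))
q=lambda uv,z:(Rz.T@(at_z('wrist',uv,z,E)-C)).round(3)
print('orange',[q(p,0) for p in((466,140),(518,152))],[q(p,.11) for p in((553,62),(520,150))])
print('tray',[q(p,.04) for p in((477,180),(465,265))])
print(robot.sense()['tool_pos'])
b=snap('scene','s3.png'); cv2.imwrite('pics/s3c.png',cv2.resize(b[100:300,200:460],(780,600),interpolation=cv2.INTER_CUBIC))
```

```text
(np.float64(0.00013684320763854285), np.float64(2.1800000000000006), np.float64(-0.01972797648171251))
(np.float64(0.00014542956726576461), np.float64(2.2500000000000004), np.float64(0.017966585650332878))
(np.float64(9.272680450514437e-05), np.float64(2.1900000000000004), np.float64(-0.057722141598171635))
(np.float64(0.00012737316606989402), np.float64(2.24), np.float64(0.056191885118012))
orange [array([-0.039,  0.196,  0.   ]), array([-0.023,  0.274,  0.   ])] [array([-0.126,  0.213,  0.11 ]), array([-0.044,  0.197,  0.11 ])]
tray [array([0.007, 0.198, 0.04 ]), array([0.133, 0.204, 0.04 ])]
[ 0.5801893  -0.1331029   0.23872226]
```

View pics/s3c.png

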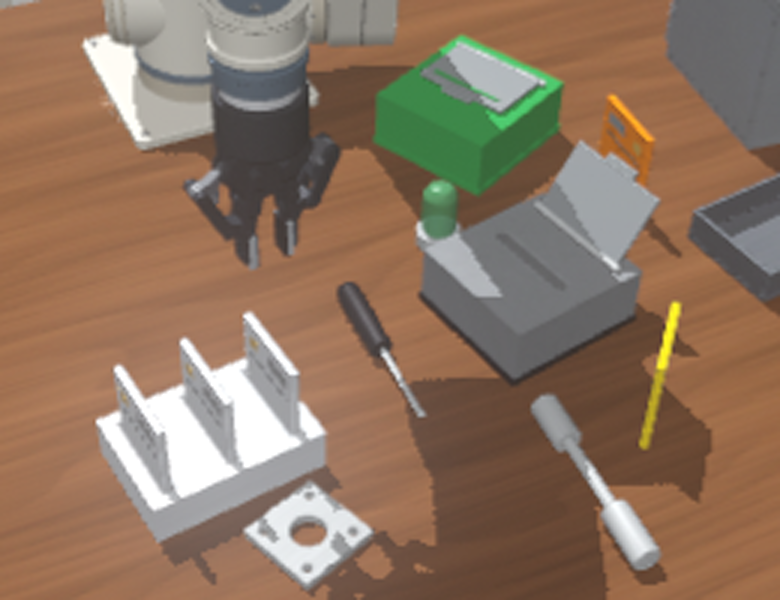

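The card is seated upright beside the other two. The cap is open at about 2.21 rad. I turn the closed gripper a quarter turn and go behind the cap.

servo_tool(steps=[[[0,0,-10],-0.1488,0],[[0,0,-10],-0.1488,0],[[0,0,0],-0.1488,0],[[0,0,0],-0.1488,0],[[0,0,0],-0.1488,0],[[0,0,0],-0.1488,0],[[0,0,0],-0.1488,0],[[0,0,0],-0.1488,0],[[0,0,0],-0.1488,0],[[0,0,0],-0.1488,0],[[0,0,0],-0.1488,0],[[0,0,0],0,0]])

```text
clock: 10.6
tool_pos: [0.5798, -0.133, 0.2561]
tool_rot: [0.77, -0.638, 0.0, -0.0]
force: [-0.5, -0.1, 0.3]
width: -0.004
grip_force: 0.0
```

servo_tool(steps=[[[-20,0,0],0,0],[[-33,-0.5,0],0,0],[[-33,-0.5,0],0,0],[[-33,-0.5,0],0,0],[[-33,-0.5,0],0,0],[[-33,-0.5,0],0,0],[[-33,-0.5,0],0,0],[[-33,-0.5,0],0,0],[[-33,-0.5,0],0,0],[[-33,-0.5,0],0,0],[[-33,-0.5,0],0,0],[[-33,-0.5,0],0,0],[[-33,-0.5,0],0,0],[[-33,-0.5,0],0,0],[[0,0,0],0,0],[[0,0,0],0,0]])

```text
clock: 12.2
tool_pos: [0.5031, 0.3106, 0.2556]
tool_rot: [0.769, -0.639, -0.0, 0.0]
force: [-0.1, 0.3, -0.4]
width: 0.005
grip_force: 0.0
```

```bash
cat > rel.py <<'E'
from h import *
from scipy.spatial.transform import Rotation as R
yaw=.183; C=np.array([.5316,.1674,0]); Rz=R.from_euler('z',yaw).as_matrix()
s=robot.sense(); M=Rz.T@R.from_quat(s['tool_rot']).as_matrix()
print('tcp in reader mm',(1000*Rz.T@(s['tool_pos']-C)).round(1),'toolx',M[:,0].round(3),'force(reader)',(Rz.T@s['force']).round(1),s['joints'].round(2),s['clock'])
E
python3 rel.py
```

```text
tcp in reader mm [ -2.  146.  255.6] toolx [ 0. -1.  0.] force(reader) [-0.1  0.4 -0.4] [ 0.41  0.33  0.15  1.39 -0.   -1.34] 12.2
```

servo_tool(steps=[[[0,-2,10],0,0],[[0,0,20],0,0],[[0,0,25],0,0],[[0,0,25],0,0],[[0,0,20],0,0],[[0,0,13.6],0,0],[[8,0,0],0,0],[[8,0,0],0,0],[[8,0,0],0,0],[[8,0,0],0,0],[[8,0,0],0,0],[[8,0,0],0,0],[[0,0,0],0,0]])

```text
clock: 13.5
tool_pos: [0.515, 0.2616, 0.1421]
tool_rot: [0.769, -0.64, 0.0, 0.0]
force: [-0.5, 0.2, 0.2]
width: 0.002
grip_force: 0.0
```

```bash
python3 rel.py
```

```text
tcp in reader mm [  0.9  95.6 142.1] toolx [ 0. -1.  0.] force(reader) [-0.4  0.3  0.2] [ 0.32  0.35 -0.11  1.11 -0.   -1.43] 13.5
```

servo_tool(steps=[[[8,0,0],0,0],[[8,0,0],0,0],[[7.6,0,0],0,0],[[7.5,0,0.5],0,0],[[7.4,0,0.6],0,0],[[7,0,2],0,0]])

```text
clock: 14.1
tool_pos: [0.5233, 0.2174, 0.1388]
tool_rot: [0.769, -0.639, 0.0, -0.0]
force: [0.8, 0.1, 0.2]
width: 0.002
grip_force: 0.5
```

```bash
python3 rel.py
python3 - <<'E'
from h import *
b=snap('scene','s4.png');w=snap('wrist','w4.png'); o=np.zeros((400,790,3),np.uint8)
o[:,:400]=cv2.resize(b[120:230,320:430],(400,400),interpolation=cv2.INTER_CUBIC); o[:244,400:]=cv2.resize(w,(390,244)); cv2.imwrite('pics/v4.png',o)
E
```

```text
tcp in reader mm [  0.9  50.7 138.8] toolx [ 0.001 -1.     0.   ] force(reader) [ 0.8 -0.1  0.2] [ 0.25  0.34 -0.14  1.09 -0.   -1.51] 14.1
```

View pics/v4.png

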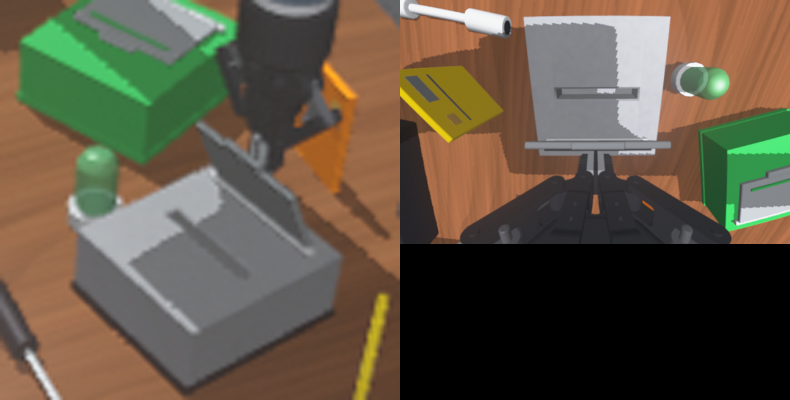

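The cap is being carried and stands just past vertical. I continue along the arc.

servo_tool(steps=[[[7,0,3],0,0],[[6.4,0,3.8],0,0],[[5.9,0,4.7],0,0],[[5.2,0,5.3],0,0],[[4.5,0,6],0,0],[[3.6,0,6.5],0,0],[[2.7,0,6.9],0,0],[[0,0,0],0,0]])

```text
clock: 15.0
tool_pos: [0.5291, 0.1829, 0.1015]
tool_rot: [0.769, -0.639, -0.001, 0.001]
force: [-1.2, 0.6, 0.2]
width: 0.004
grip_force: 0.0
```

```bash
python3 rel.py
```

```text
tcp in reader mm [  0.3  15.7 101.5] toolx [ 0.001 -1.     0.   ] force(reader) [-1.   0.8  0.2] [ 0.18  0.36 -0.22  1.   -0.   -1.57] 15.0
```

servo_tool(steps=[[[0,0,-12],0,0],[[12,0,0],0,0],[[13,0,0],0,0],[[0,0,6],0,0],[[0,0,6],0,0],[[0,0,5],0,0],[[0,0,3],0,0],[[0,0,2],0,0],[[0,0,1],0,0],[[0,0,0],0,0]])

```text
clock: 16.0
tool_pos: [0.534, 0.1589, 0.092]
tool_rot: [0.769, -0.639, 0.0, 0.0]
force: [-2.2, -1.1, 4.3]
width: 0.001
grip_force: 2.0
```

```bash
python3 rel.py
```

```text
tcp in reader mm [ 0.8 -8.8 92. ] toolx [ 0.002 -1.     0.   ] force(reader) [-2.3 -0.6  4.3] [ 0.14  0.36 -0.24  0.97 -0.   -1.62] 16.0
```

servo_tool(steps=[[[0,0,1],0,0],[[0,0,0.7],0,0],[[0,0,0],0,0]])

```text
clock: 16.3
tool_pos: [0.5341, 0.1589, 0.0916]
tool_rot: [0.769, -0.639, 0.001, -0.0]
force: [-6.5, -1.3, 17.3]
width: 0.003
grip_force: 8.7
```

servo_tool(steps=[[[0,0,0.8],0,0],[[0,0,0],0,0],[[0,0,0],0,0]])

```text
clock: 16.6
tool_pos: [0.5342, 0.159, 0.0915]
tool_rot: [0.769, -0.639, 0.001, -0.001]
force: [-7.7, -2.3, 23.7]
width: 0.004
grip_force: 11.8
```

servo_tool(steps=[[[0,0,-10],0,0],[[0,0,-30],0,0],[[0,0,-40],0,0],[[0,0,-40],0,0],[[0,0,-40],0,0],[[-30,0,0],0,0],[[-40,0,0],0,0],[[-40,0,0],0,0],[[0,0,0],0,0],[[0,0,0],0,0]])

```text
clock: 17.6
tool_pos: [0.5137, 0.2678, 0.249]
tool_rot: [0.77, -0.638, -0.0, 0.0]
force: [0.1, -0.8, -0.2]
width: -0.0
grip_force: 0.0
```

Run:
```python
from h import *
b=snap('scene','s5.png');w=snap('wrist','w5.png'); o=np.zeros((600,800,3),np.uint8)
o[:,:400]=0; o[:300,:400]=cv2.resize(b[140:230,320:440],(400,300),interpolation=cv2.INTER_CUBIC); o[300:,:400]=cv2.resize(b[200:290,220:340],(400,300),interpolation=cv2.INTER_CUBIC)
o[:250,400:]=cv2.resize(w,(400,250)); t=snap('top','t5.png'); o[300:,400:]=cv2.resize(t[140:230,220:340],(400,300),interpolation=cv2.INTER_CUBIC); cv2.imwrite('pics/v5.png',o)
```

```text
(no output)
```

View pics/v5.png

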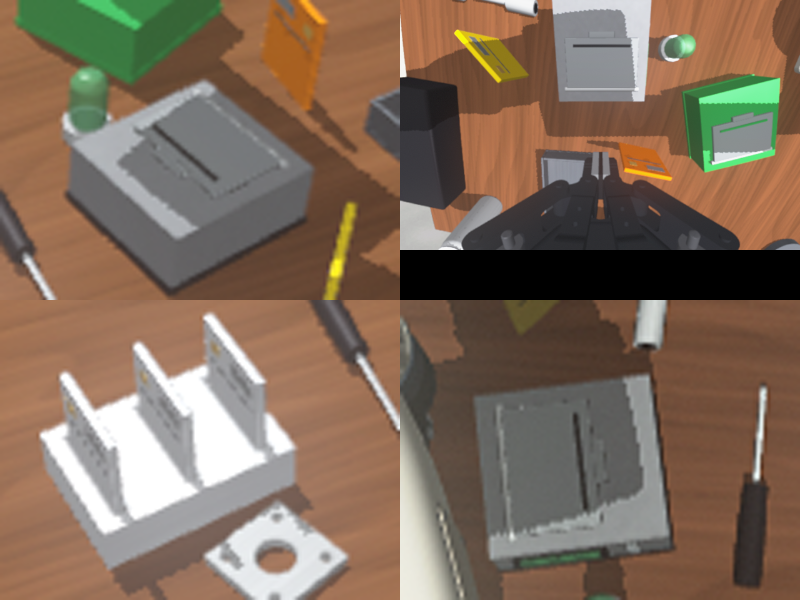

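The cap lies flat on the reader. It met a hard stop at 24 N with almost no further travel. All three cards stand seated in the stand, and the bystanders look untouched.

```bash
python3 -c "
from cell import robot
print(robot.hand_in())"
```

```text
the job is handed in; nothing more can be done
None
```

The card is at the bottom of the stand's free slot, lowered in the grip until it touched down, and after that the reader's cap was pressed shut; the job was handed in at about 18 s, but no verdict came back.

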